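# Level the desk riser

## Robot

A 6-joint arm with a two-finger parallel gripper is mounted at the origin on a cart in front of the work surface, level with it; the furniture and walls round the work are solid. World frame = base frame: x ahead of the robot, y to its left, z up, the work surface at z = 0. Lengths are in mm, angles in rad, forces in N, time in s.
With the tool pointing down it reaches from about 350 to 875 mm from the base axis. Payload 4.2 kg.
Tool frame: the origin (TCP) lies at the very end of the fingers, on their centre line; the grasp point (between the pads) lies 19 mm behind it; z points along the fingers, y is the line along which they close (so a half turn about z gives the same grasp; the last joint's range is limited). The gripper opens to 85 mm and grips with 20 to 120 N. Pads are 22 mm wide; open, the fingers measure 114 mm over their backs; the gripper's body (76 mm by 85 mm) begins 54 mm behind the grasp point. The pads swing forward as they close: fully open they stand 13 mm farther back than shut.
Start: joints at [-0.904, 0.385, 0.008, 0, -1.194, -0.259], TCP at [247.882, -573.719, 231.312] pointing down, gripper open.
Joint ranges: [-3.14, 3.14], [-1.21, 2.06], [-1.07, 1.41], [-3.16, 2.05], [-2.99, -0.16], [-3.1, 3.1]. Speed limits (rad/s): [2.79, 2.79, 3.14, 3.14, 3.14, 3.14].

## Interface

Orientations are given as a unit quaternion [x, y, z, w].
In Python, from bench import manip gives the robot as it stands. The module is installed in compiled form; this text tells all that it offers.
- The arm moves only by the shell command python3 -m handwheel 'ROWS' [FORCE]. ROWS is JSON, a list that holds one entry, the list of rows, each a list of 5 numbers: the finger opening in m, from 0 to 0.0854, then the shift along the tool's x, y, z in m, then the turn about the tool's z in rad. A call has exactly 8 rows; each row shifts and turns the commanded pose from where the row before left it, along the tool's axes as they then stand; what a row does not reach is not made up. A row lasts 1/8 s, in which the tool goes at most 62.5 mm and 10.7 degrees, less where a joint would pass 70% of its speed; a pose out of reach is approached as far as the arm can. A call with a gripper value outside its range is refused whole. The fingers move at their own pace and stop on an object; FORCE is the grip in N (left out, the last holds). Time passes only in rows, so rows that do not move let the fingers close, or fill a call up. It gives the time, the measured TCP pose, the force, the opening and the grip force at its end, in the units of the state.
- manip.read_state(): the state, without advancing time (a new reading comes with each control period).
- manip.grab_frame(name): name is "scene" or "top" or "wrist"; returns a dict with "image" (480x640x3 uint8, red, green, blue), "vfov" (degrees; the focal length in pixels is half the picture's height over the tangent of half this angle, whatever the lens; pixels are square), "cx", "cy" (the principal point, pixels), "distortion" ([k1, k2, p1, p2, k3] as OpenCV has them; the pictures are not rectified), "position" and "attitude" of the camera in the world. Camera axes: x right, y up, looking along -z (the intrinsics and any distortion apply to the point x, -y, -z); pixel columns grow to the right and rows downward; lengths in mm; the calibration is good to about 2 mm. A picture is of the moment at which its call begins. There is no depth.
- manip.close_job(): hands the job in; it is judged then, once.
The state is a dict: "time": time; "q": joint angles; "qvel": joint speeds; "joint_efforts": joint torques, N m; "tool_pos": TCP position; "eef_rot": TCP orientation; "force": force on the tool from outside, world axes, zero at the start; "wrist_torque": the same for the moment, N m; "opening": opening from 0.0 (shut) to 1.0 (fully open); "grip_force": force on a finger pad.
Only numpy, scipy, OpenCV 4.12 (cv2) and the standard library are available. Lean on these libraries where they do the work, as an engineer would, in place of code of your own. Each camera call takes 0.05 s, during which the arm holds its last target. There are 200 camera calls.

## Task

The little desk riser stands crooked. Set the small spirit level down into the pocket on its shelf and swing the keeper lever fully shut over it, then grip the levelling knob on the shelf's right end, press that end all the way down against its spring and turn the knob until the bubble rests between the two lines of the vial. Finish while still holding the knob and keeping the shelf pressed down with the bubble centred, and leave the other things on the desk where they are.

Things in the scene. Friction and masses are not known exactly. Their poses are not given: they have to be found in the camera images.
- level: small aluminium spirit level, a block 30 (its x) x 120 (its y) x 34 mm high, 0.18 kg, lying upright on the desk at the start; origin at the centre of its underside. A green vial lies along y in its top. Both ends are alike: either way round will do. Grip it across its 30 mm width.
- bubble (a point): centre of the 14 mm long bubble in the vial. It runs along the level's y towards the higher end, 0.3 mm per mrad of tilt, at most 22 mm either way, and settles in about 1 s. It is between the vial's lines when within 4 mm of vial_mid along y.
- vial_mid (a point): middle of the vial, 30 mm above the level's underside, axes as the level's. Two black lines go round the vial 11 mm either side of it along y.
- riser: the riser's fixed foot block; origin on the desk under the shelf's middle, x away from the robot, y along the shelf to its left end. The wooden shelf, 160 (x) x 340 mm (y), 14 mm thick, its top 70 mm up when level, is hinged 165 mm to the left of this origin, 56 mm up. At the start its right end stands high, the shelf leaning 0.05 to 0.085 rad.
- pocket (a point): centre of the pocket's floor, on the middle of the shelf's top face; z is the shelf's normal, x points away from the robot across the shelf, y along the shelf to the left. The pocket is a rim 9 mm high round an opening of 36 (x) x 126 mm (y), outside 46 x 136 mm, that takes the level.
- lever (a joint): keeper lever, rad: 0 = open (pointing along the pocket's +y; starts at 0 to 0.35), 1.571 = shut (pointing along the pocket's +x, across the level's left end). It turns clockwise seen from above and stays where it is left (0.03 Nm). Its bar is 14 mm wide, 6 mm thick, its underside 36 mm above the shelf, 2 mm above a seated level.
- lever_peg (a point): on the lever's upright round peg (12 mm diameter): a point 12 mm below its top and 15 mm above the bar's top face, 76 mm from the pivot
- lever_pivot (a point): point on the lever's pivot axis at the same height as lever_peg; fixed to the shelf at x = -36, y = +48 mm of the pocket, 57 mm above the shelf's top
- knob: levelling knob on the shelf, 135 mm to the right (-y) of the pocket's centre: a round skirt 48 mm across and 8 mm high, and on it an upright bar, 46 (its x) x 14 (its y) mm, up to 34 mm above the shelf. Origin on the knob's axis at the shelf's top face, z up along the axis. Grip the bar across its 14 mm.
- knob_grip (a point): point on the knob's axis 21 mm above the shelf's top. Turning anticlockwise seen from above lowers the shelf's right end, clockwise raises it: per rad, 10.5 mm in height here, 0.035 rad of tilt and 10.5 mm of bubble travel. It starts 0.7 to 1.5 rad from level, needing anticlockwise turning. A stiff screw (about 0.25 Nm) that keeps its setting when let go.
- hinge (a joint): the shelf's sprung hinge, rad: 0.03 = the spring holds the shelf up with its levelling foot (under the knob) 9 mm off the desk, as it stands unless pressed; 0 = pressed fully down, foot on the desk, which takes 4 to 5 N at the knob. Only then is the setting true.
- orange_pot: bystander to leave alone: round glazed pot, 68 mm across, 50 high, mm
- dark_pot: bystander to leave alone: small round dark pot, 51 mm across, 34 high, mm
- tape_roll: bystander to leave alone: roll of tape lying flat, 56 mm across, 19 high, mm
- sharpener: bystander to leave alone: small pencil sharpener, 16x25x12 mm
- eraser: bystander to leave alone: eraser, 21x52x12 mm

How it is judged:
By the outcome, as a careful person would: the job done as asked, in the order asked, and still so for the second after the job is handed in, while the arm keeps its last pose, push and grip.
It also fails if it takes over 72 s, if anything falls off the work surface, if the arm or the gripper's body presses on something with over 40 N, if the wrist force passes 120 N, or if a joint passes its speed limit or range.

## Working session

There is one attempt and no reset: what is moved stays moved. The work goes in short steps, Python scripts to look and compute and a shell command to move; the robot and the scene stay as the last step left them, time stands still between calls to the robot, and variables do not carry over. Pictures are saved under pics/ and viewed, at most 10 in all, crops included, and the job is handed in when it is done.

```bash
mkdir -p pics
cat > h.py <<'E'
import numpy as np, cv2
from scipy.spatial.transform import Rotation as R
from bench import manip
def K(f):
    F=240/np.tan(np.radians(f["vfov"])/2); return np.array([[F,0,f["cx"]],[0,F,f["cy"]],[0,0,1.]])
def rot(f):
    a=np.array(f["attitude"],float); return R.from_quat(a).as_matrix() if a.size==4 else a.reshape(3,3)
def ray(f,px):
    p=cv2.undistortPoints(np.array(px,float).reshape(-1,1,2),K(f),np.array(f["distortion"],float)).reshape(-1,2)
    d=np.c_[p[:,0],-p[:,1],-np.ones(len(p))]@rot(f).T
    return np.array(f["position"],float),d
def plane(f,px,z):
    o,d=ray(f,px); return o+d*((z-o[2])/d[:,2])[:,None]
def tri(f1,p1,f2,p2):
    A=np.zeros((3,3));b=np.zeros(3)
    for f,p in((f1,p1),(f2,p2)):
        o,d=ray(f,[p]);d=d[0]/np.linalg.norm(d[0]);M=np.eye(3)-np.outer(d,d);A+=M;b+=M@o
    return np.linalg.solve(A,b)
def proj(f,P):
    c=(np.array(P,float).reshape(-1,3)-np.array(f["position"]))@rot(f)
    c=c*[1,-1,-1]
    return cv2.projectPoints(c,np.zeros(3),np.zeros(3),K(f),np.array(f["distortion"],float))[0].reshape(-1,2)
def save(f,n): cv2.imwrite("pics/"+n,f["image"][:,:,::-1])
E
python3 - <<'E'
from h import *
import pickle
D={}
for n in("scene","top","wrist"):
    f=manip.grab_frame(n); save(f,n+"0.png"); D[n]=f
    print(n,{k:v for k,v in f.items() if k!="image"})
pickle.dump(D,open("f0.pkl","wb"))
print(manip.read_state())
E
```

```text
scene {'vfov': 48.98923929278475, 'cx': 315.2722873469862, 'cy': 239.82935278965658, 'distortion': array([0.02226728, 0.        , 0.        , 0.        , 0.        ]), 'position': array([ 194.7836316 , -938.01561914, 1102.51950012]), 'attitude': array([ 0.36813469, -0.06939557, -0.15901109,  0.91344216])}
top {'vfov': 46.31121540219682, 'cx': 317.7044156404239, 'cy': 238.90539314279675, 'distortion': array([-0.03423959,  0.        ,  0.        ,  0.        ,  0.        ]), 'position': array([ 283.5552559 ,  -19.84775703, 1336.81858642]), 'attitude': array([ 0.07317129, -0.07380792, -0.70125994,  0.70528919])}
wrist {'vfov': 68.05841174918717, 'cx': 317.4967692604477, 'cy': 241.0074388353581, 'distortion': array([0.00832993, 0.        , 0.        , 0.        , 0.        ]), 'position': array([ 180.64382988, -602.11613657,  372.9837938 ]), 'attitude': array([-0.07960354, -0.12254967,  0.82650074,  0.54363718])}
{'time': 0.15, 'q': array([-9.04402795e-01,  3.85375270e-01,  6.97296414e-03, -3.34012002e-04,
       -1.19401399e+00, -2.58602359e-01]), 'qvel': array([-0.00136762, -0.00188564,  0.00538478,  0.00260253, -0.00048463,
        0.0004396 ]), 'joint_efforts': array([ 4.19680882e-04, -3.92678618e+01,  1.88583004e+01,  4.18848976e+00,
       -3.36498291e-03, -5.96467046e-06]), 'tool_pos': array([ 247.70795502, -573.35104345,  230.49136807]), 'eef_rot': array([-2.02425382e-01,  9.79297342e-01,  7.94155403e-04, -2.22471683e-04]), 'force': array([-0.41345414,  0.78276356,  0.63657792]), 'wrist_torque': array([-0.07754307,  0.00762069,  0.03432941]), 'grip_force': 0.0, 'opening': 1.0008837819741383}
```

View pics/top0.png

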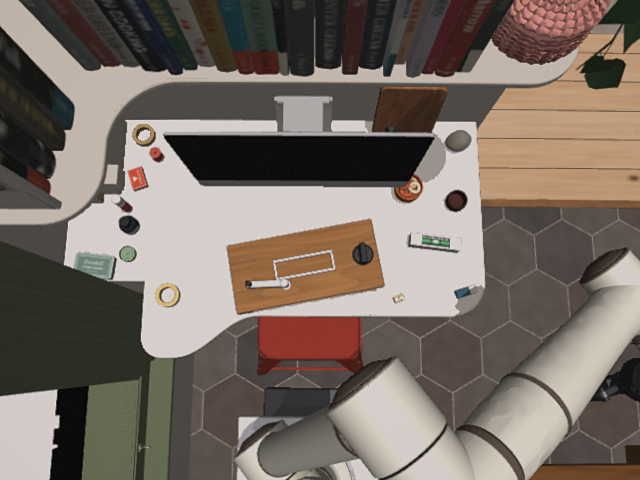

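View pics/scene0.png

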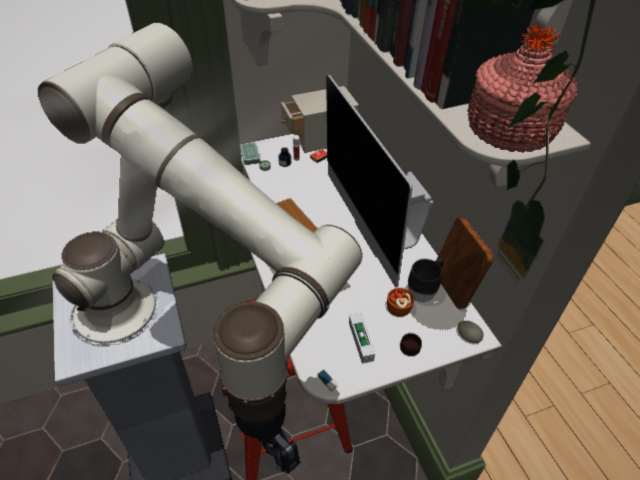

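Run:
```python
from h import *
import pickle
D=pickle.load(open("f0.pkl","rb")); f=D["top"]; im=f["image"]
c=im[210:320,220:486]; cv2.imwrite("pics/crop.png",cv2.resize(c,None,fx=3,fy=3,interpolation=cv2.INTER_CUBIC)[:,:,::-1])
hsv=cv2.cvtColor(im,cv2.COLOR_RGB2HSV)
m=cv2.inRange(hsv,(45,90,60),(85,255,255)); m[:, :400]=0; m[:225]=0;m[260:]=0
p=np.argwhere(m)[:,::-1]; print(len(p),p.mean(0)); print(plane(f,[p.mean(0)],33))
r=cv2.minAreaRect(p.astype(np.float32)); print(r); b=cv2.boxPoints(r); print(plane(f,b,33))
print(plane(f,[[385,220],[480,185],[480,280]],0))
# dark knob
m=cv2.inRange(hsv,(0,0,0),(180,255,80)); m[:, :340]=0;m[:,385:]=0; m[:235]=0;m[275:]=0
p=np.argwhere(m)[:,::-1];print(len(p),p.mean(0),plane(f,[p.mean(0)],95))
# wood mask corners
m=cv2.inRange(hsv,(5,80,60),(25,255,255)); m[:210]=0;m[320:]=0;m[:,:215]=0;m[:,392:]=0
c=max(cv2.findContours(m,0,2)[0],key=cv2.contourArea); r=cv2.minAreaRect(c);print(r,cv2.boxPoints(r)); print(plane(f,cv2.boxPoints(r),80))
print(cv2.approxPolyDP(cv2.convexHull(c),5,True).reshape(-1,2))
```

```text
77 [436.         242.14285714]
[[ 552.84568848 -301.38761033   33.        ]]
((435.4615478515625, 241.8076934814453), (25.675188064575195, 4.961389541625977), 7.125016689300537)
[[ 551.36293175 -268.97382446   33.        ]
 [ 563.32911998 -270.8367255    33.        ]
 [ 555.94316735 -331.34954485   33.        ]
 [ 543.99641251 -329.37451591   33.        ]]
[[ 614.41702813 -185.14207577    0.        ]
 [ 705.84620362 -424.343004      0.        ]
 [ 467.26869664 -411.30837982    0.        ]]
341 [362.42521994 253.87096774] [[ 512.13046225 -121.041993     95.        ]]
((304.11578369140625, 266.20599365234375), (69.03114318847656, 149.64205932617188), 79.4084701538086) [[224.22534 246.03104]
 [371.31787 218.52591]
 [384.00623 286.38095]
 [236.9137  313.88608]]
[[ 531.22617294  193.22900147   80.        ]
 [ 597.92418143 -143.706898     80.        ]
 [ 440.77940223 -170.08368876   80.        ]
 [ 377.2680856   158.8633354    80.        ]]
[[370 220]
 [382 286]
 [237 312]
 [227 246]]
```

View pics/crop.png

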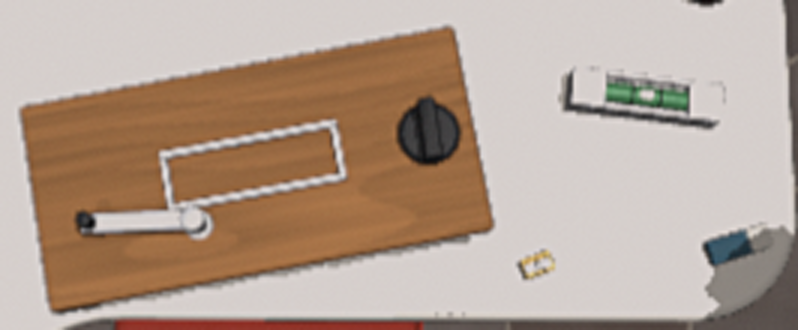

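```bash
python3 -m handwheel '[[[0.0854,-0.0475,0.03,0,0],[0.0854,-0.0475,0.03,0,0],[0.0854,-0.0475,0.03,0,0],[0.0854,-0.0475,0.03,0,0],[0.0854,-0.0475,0.03,0,0],[0.0854,-0.0475,0.03,0,0],[0.0854,-0.0475,0.03,0,0],[0.0854,-0.0475,0.03,0,0]]]' 40
python3 -m handwheel '[[[0.0854,0,0,0,-0.174],[0.0854,0,0,0,-0.174],[0.0854,0,0,0,-0.174],[0.0854,0,0,0,-0.174],[0.0854,0,0,0,-0.174],[0.0854,0,0,0,-0.174],[0.0854,0,0,0,0],[0.0854,0,0,0,0]]]'
python3 - <<'E'
from h import *
import pickle
s=manip.read_state();print(s["q"],s["tool_pos"],R.from_quat(s["eef_rot"]).as_matrix().round(4))
D={n:manip.grab_frame(n) for n in("top","wrist")}
pickle.dump(D,open("f1.pkl","wb"));save(D["wrist"],"w1.png");print(D["wrist"]["position"])
E
```

```text
time: 1.15
tool_pos: [502.2, -201.0, 231.2]
eef_rot: [-0.203, 0.979, 0.0, -0.0]
force: [0.8, -0.6, -0.6]
opening: 1.001
grip_force: 0.0
time: 2.15
tool_pos: [501.4, -202.7, 231.2]
eef_rot: [-0.663, 0.749, 0.0, -0.0]
force: [0.2, 0.2, 0.3]
opening: 0.998
grip_force: 0.0
[-8.42323011e-02  2.42073122e-01 -1.99215845e-01 -5.60433829e-05
 -1.12981256e+00 -3.72515266e-02] [ 501.43802107 -202.69089075  231.16816636] [[-1.212e-01 -9.926e-01 -3.000e-04]
 [-9.926e-01  1.212e-01  1.000e-04]
 [-0.000e+00  3.000e-04 -1.000e+00]]
[ 493.11519142 -275.23928912  373.84249811]
```

View pics/w1.png

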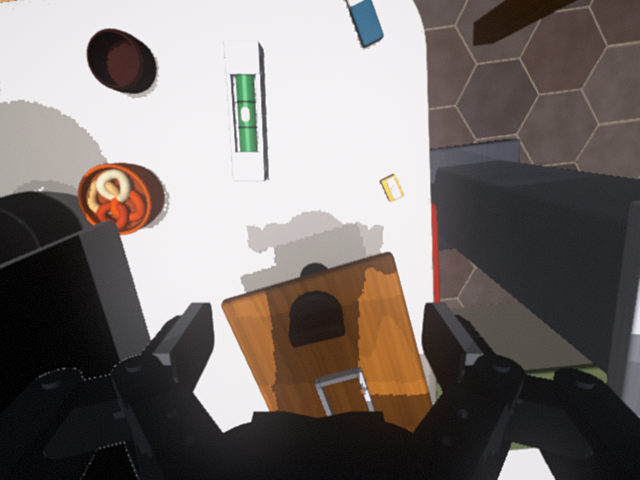

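Run:
```python
from h import *
import pickle
D=pickle.load(open("f1.pkl","rb")); w=D["wrist"];t=pickle.load(open("f0.pkl","rb"))["top"]
h=cv2.cvtColor(w["image"],cv2.COLOR_RGB2HSV)
m=cv2.inRange(h,(45,90,40),(85,255,255)); m[:,:200]=0;m[:,300:]=0;m[200:]=0
m=cv2.morphologyEx(m,cv2.MORPH_CLOSE,np.ones((17,17)))
c=max(cv2.findContours(m,0,2)[0],key=cv2.contourArea);r=cv2.minAreaRect(c);print(r);b=cv2.boxPoints(r)
P=plane(w,b,32);print(P,P.mean(0)); print("tri",tri(w,r[0],t,(436,242.1)))
# level outer top corners as seen
print(plane(w,[[225,42],[259,41],[265,180],[233,181]],34))
for a,bb in(((223,300),(371,219.5)),((392,253),(382.5,286))): print("corner",tri(w,a,t,bb))
# wood refined corners in both
for f,roi in((t,(210,320,215,392)),(w,(240,480,215,440))):
    hh=cv2.cvtColor(f["image"],cv2.COLOR_RGB2HSV);m=cv2.inRange(hh,(5,80,40),(25,255,255));M=np.zeros_like(m);a,b_,c_,d=roi;M[a:b_,c_:d]=m[a:b_,c_:d]
    c=max(cv2.findContours(M,0,2)[0],key=cv2.contourArea);print(cv2.approxPolyDP(cv2.convexHull(c),4,True).reshape(-1,2).tolist())
```

```text
((246.30935668945312, 112.44941711425781), (76.03913116455078, 16.280733108520508), 86.42366790771484)
[[ 558.37209224 -332.70643621   32.        ]
 [ 544.06112377 -331.80447608   32.        ]
 [ 550.95541391 -267.64940601   32.        ]
 [ 566.14489365 -268.5634429    32.        ]] [ 554.88338089 -300.1809403    32.        ]
tri [ 553.6873599  -301.17244196   33.4517268 ]
[[ 562.286091   -358.72215402   34.        ]
 [ 533.40978172 -356.01997237   34.        ]
 [ 547.6191974  -239.44106868   34.        ]
 [ 577.92794711 -242.16678991   34.        ]]
corner [ 595.16561951 -142.76749606   81.74731952]
corner [ 441.06996463 -167.36836955   78.37171013]
[[370, 220], [382, 286], [237, 312], [227, 246]]
[[389, 253], [432, 405], [414, 431], [270, 411], [223, 302]]
```

```bash
python3 -m handwheel '[[[0.07,0.045,-0.0325,0,0],[0.07,0.045,-0.0325,0,0],[0.07,0,0,0.04,0],[0.07,0,0,0.05,0],[0.07,0,0,0.05,0],[0.07,0,0,0.04,0],[0.07,0,0,0.03,0],[0.07,0,0,0.012,0]]]'
python3 -m handwheel '[[[0.07,0,0,0,0],[0.01,0,0,0,0],[0.01,0,0,0,0],[0.01,0,0,0,0],[0.01,0,0,0,0],[0.01,0,0,0,0],[0.01,0,0,0,0],[0.01,0,0,0,0]]]' 60
```

```text
time: 3.25
tool_pos: [554.3, -299.5, 7.2]
eef_rot: [-0.663, 0.748, 0.002, -0.001]
force: [1.1, -0.3, 0.5]
opening: 0.821
grip_force: 0.0
time: 4.25
tool_pos: [556.4, -300.0, 11.0]
eef_rot: [-0.664, 0.748, -0.001, 0.001]
force: [0.2, 0.2, 6.3]
opening: 0.339
grip_force: 61.3
```

```bash
python3 -m handwheel '[[[0.01,0,0,-0.02,0],[0.01,0,0,-0.03,0],[0.01,0,0,-0.05,0],[0.01,0,0,-0.05,0],[0.01,0,0,-0.04,0],[0.01,-0.03,0.0105,0,0],[0.01,-0.05,0.0175,0,0],[0.01,-0.055,0.019,0,0]]]'
python3 -m handwheel '[[[0.01,-0.055,0.019,0,0],[0.01,-0.055,0.019,0,0],[0.01,-0.055,0.019,0,0],[0.01,-0.055,0.019,0,0],[0.01,-0.045,0.0157,0,0],[0.01,-0.022,0.0083,0,-0.117],[0.01,0,0,0,-0.1],[0.01,0,0,0,-0.1]]]'
python3 -m handwheel '[[[0.01,0,0,0,0],[0.01,0,0,0,0],[0.01,0,0,0,0],[0.01,0,0,0,0],[0.01,0,0,0,0],[0.01,0,0,0,0],[0.01,0,0,0,0],[0.01,0,0,0,0]]]'
python3 - <<'E'
from h import *
import pickle
s=manip.read_state();print(s["q"],s["tool_pos"],R.from_quat(s["eef_rot"]).as_matrix().round(4),s["force"])
D={n:manip.grab_frame(n) for n in("top","wrist","scene")}
pickle.dump(D,open("f2.pkl","wb"));save(D["wrist"],"w2.png");print(D["wrist"]["position"])
E
```

```text
time: 5.25
tool_pos: [523.6, -159.0, 198.4]
eef_rot: [-0.663, 0.749, 0.001, -0.0]
force: [1.1, 1.4, -2.5]
opening: 0.338
grip_force: 60.3
time: 6.25
tool_pos: [458.6, 136.9, 198.7]
eef_rot: [0.775, -0.632, -0.001, 0.001]
force: [0.3, 0.6, -2.7]
opening: 0.341
grip_force: 60.3
time: 7.25
tool_pos: [459.5, 136.7, 199.3]
eef_rot: [0.774, -0.634, -0.0, 0.0]
force: [0.7, 0.2, -1.0]
opening: 0.335
grip_force: 60.3
[ 6.28930079e-01  1.64766926e-01 -3.86272521e-01  9.32085269e-06
 -1.01978886e+00 -4.30967788e-01] [459.53217224 136.68480159 199.30747533] [[ 0.1967 -0.9805 -0.    ]
 [-0.9805 -0.1967 -0.    ]
 [ 0.      0.     -1.    ]] [ 0.74070736  0.18343133 -0.96667162]
[474.54879059  65.04684787 341.95845505]
```

View pics/w2.png

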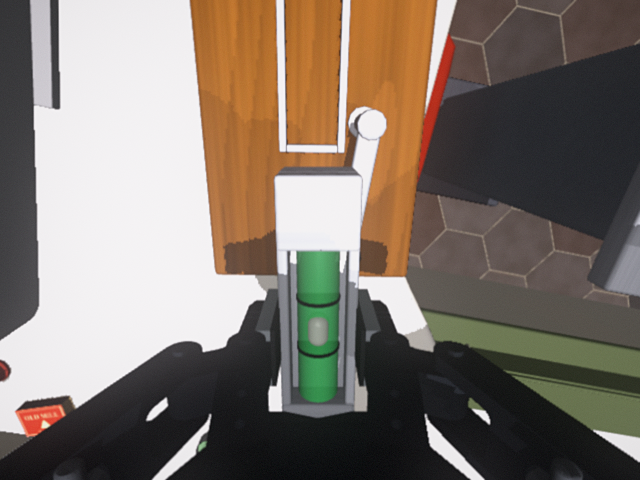

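Run:
```python
from h import *
import pickle
w=pickle.load(open("f2.pkl","rb"))["wrist"];g=cv2.cvtColor(w["image"],cv2.COLOR_RGB2GRAY).astype(int);hs=cv2.cvtColor(w["image"],cv2.COLOR_RGB2HSV)
S=hs[:,:,1]
for r in(20,60,100,130): print(r,[ (c,S[r,c]) for c in range(274,292)if S[r,c]<110],[c for c in range(338,358) if S[r,c]<110])
for c in(295,312,330): print(c,"rim rows",[r for r in range(135,165) if S[r,c]<110],"level end",g[164:184,c].tolist())
for r in(190,210,230): print(r,"lev",g[r,268:284].tolist(),g[r,354:370].tolist())
for c in(312,320,328):print("lines",c,[r for r in range(255,400) if g[r,c]<35])
```

```text
20 [(276, np.uint8(30)), (277, np.uint8(12)), (278, np.uint8(2)), (279, np.uint8(2)), (280, np.uint8(2)), (281, np.uint8(2)), (282, np.uint8(2)), (283, np.uint8(13)), (284, np.uint8(14))] [341, 342, 343, 344, 345, 346, 347, 348, 349]
60 [(277, np.uint8(38)), (278, np.uint8(6)), (279, np.uint8(2)), (280, np.uint8(3)), (281, np.uint8(2)), (282, np.uint8(2)), (283, np.uint8(2)), (284, np.uint8(13)), (285, np.uint8(16))] [340, 341, 342, 343, 344, 345, 346, 347, 348]
100 [(278, np.uint8(19)), (279, np.uint8(3)), (280, np.uint8(1)), (281, np.uint8(2)), (282, np.uint8(2)), (283, np.uint8(2)), (284, np.uint8(3)), (285, np.uint8(11))] [338, 339, 340, 341, 342, 343, 344, 345, 346]
130 [(278, np.uint8(84)), (279, np.uint8(9)), (280, np.uint8(3)), (281, np.uint8(3)), (282, np.uint8(2)), (283, np.uint8(2)), (284, np.uint8(2)), (285, np.uint8(12)), (286, np.uint8(30))] [338, 339, 340, 341, 342, 343, 344, 345, 349, 350, 351, 352, 353, 354, 355, 356, 357]
295 rim rows [144, 145, 146, 147, 148, 149, 150, 151, 152] level end [120, 120, 109, 96, 92, 93, 92, 101, 102, 92, 107, 164, 219, 239, 243, 243, 2
[... 216 characters left out ...]
7, 148, 149, 150, 151, 152] level end [142, 139, 124, 105, 97, 97, 99, 107, 104, 95, 109, 165, 220, 239, 243, 243, 242, 242, 242, 243]
190 lev [115, 117, 118, 121, 123, 117, 134, 202, 234, 242, 243, 242, 241, 242, 242, 242] [243, 243, 242, 242, 242, 242, 232, 213, 220, 239, 242, 242, 241, 227, 194, 148]
210 lev [115, 114, 119, 123, 122, 124, 129, 168, 216, 237, 242, 242, 242, 242, 242, 243] [242, 242, 242, 243, 243, 241, 228, 200, 234, 224, 184, 133, 123, 123, 125, 124]
230 lev [117, 115, 105, 116, 113, 90, 77, 117, 204, 235, 240, 243, 242, 241, 242, 242] [242, 242, 242, 243, 244, 236, 167, 128, 125, 128, 127, 127, 125, 127, 123, 127]
lines 312 [355, 356]
lines 320 [356]
lines 328 [354, 355]
```

Run:
```python
from h import *
import pickle
w=pickle.load(open("f2.pkl","rb"))["wrist"]
ex=np.array([.9805,.1967]);ey=np.array([-.1967,.9805]);tcp=np.array([459.53,136.68])
loc=lambda P:np.c_[(P[:,:2]-tcp)@ex,(P[:,:2]-tcp)@ey,P[:,2]]
zs=199.3-11
for n,px,z in(("levend",[[275,175.3],[361,175.3],[318,175.3]],zs+34),("sides",[[274.6,190],[360.5,190],[275.4,230],[359.8,230]],zs+34),("lines",[[318,299],[318,351]],zs+36)):
    print(n,loc(plane(w,px,z)).round(1))
for th in(.055,.07,.085):
    z0=70+9+th*165
    print(th,loc(np.vstack([plane(w,[[275.9,20],[349.6,20]],z0+th*10),plane(w,[[278.3,130],[346,130]],z0-th*60),plane(w,[[278.5,152.6],[312,152.6],[346,152.6]],z0-th*68)])).round(1).tolist())
# pivot cap centre
print("pivot",loc(plane(w,[[370,124]],148)),loc(plane(w,[[370,124]],140)))
t=pickle.load(open("f0.pkl","rb"))["top"]
print("top peg/pivot/knob",loc(plane(t,[[248.5,283.7],[285,284],[362.4,253.9]],140)))
```

```text
levend [[ 14.8 -59.9 222.3]
 [-13.8 -59.9 222.3]
 [  0.5 -59.9 222.3]]
sides [[ 15.1 -55.  222.3]
 [-13.9 -55.  222.3]
 [ 15.3 -41.1 222.3]
 [-14.1 -41.1 222.3]]
lines [[  0.5 -15.6 224.3]
 [  0.5   6.1 224.3]]
0.055 [[26.6, -141.0, 88.6], [-19.5, -141.0, 88.6], [27.7, -75.6, 84.8], [-19.0, -75.6, 84.8], [28.1, -60.4, 84.3], [4.5, -60.4, 84.3], [-19.4, -60.4, 84.3]]
0.07 [[26.4, -140.3, 91.2], [-19.2, -140.3, 91.2], [27.5, -75.6, 86.4], [-18.9, -75.6, 86.4], [27.9, -60.5, 85.8], [4.5, -60.5, 85.8], [-19.3, -60.5, 85.8]]
0.085 [[26.1, -139.6, 93.9], [-19.0, -139.6, 93.9], [27.4, -75.6, 87.9], [-18.8, -75.5, 87.9], [27.8, -60.6, 87.2], [4.5, -60.6, 87.2], [-19.2, -60.6, 87.2]]
pivot [[-26.56452173 -77.94108681 148.        ]] [[-27.68641991 -78.13702918 140.        ]]
top peg/pivot/knob [[ -23.49869764   -4.48118185  140.        ]
 [ -39.05682046  -81.241211    140.        ]
 [  -6.57141896 -257.75121496  140.        ]]
```

```bash
python3 -m handwheel '[[[0.01,0.04,-0.0032,0,0.01],[0.01,0.045,0,0,0],[0.01,0.044,0,0,0],[0.01,0,0,0.02,0],[0.01,0,0,0.035,0],[0.01,0,0,0.025,0],[0.01,0,0,0.005,0],[0.01,0,0,0,0]]]'
python3 - <<'E'
from h import *
import pickle
s=manip.read_state();print(s["tool_pos"],R.from_quat(s["eef_rot"]).as_matrix()[:2,1],s["force"])
D={n:manip.grab_frame(n) for n in("top","wrist")}
pickle.dump(D,open("f3.pkl","wb"));save(D["wrist"],"w3.png");print(D["wrist"]["position"])
E
```

```text
time: 8.4
tool_pos: [487.7, 10.8, 114.8]
eef_rot: [0.771, -0.637, 0.0, -0.0]
force: [0.1, 0.9, -1.8]
opening: 0.336
grip_force: 60.2
[487.73536193  10.78755577 114.76529166] [-0.98228971 -0.18736733] [ 0.14093269  0.94036396 -1.75521451]
[502.12402578 -60.89263772 257.9285823 ]
```

View pics/w3.png

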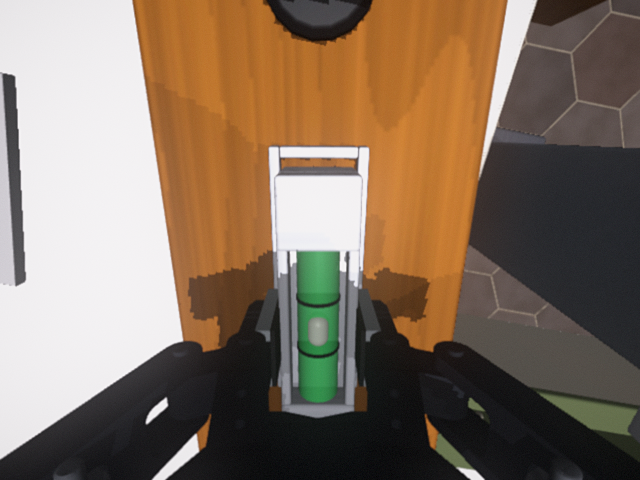

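Run:
```python
from h import *
import pickle
w=pickle.load(open("f3.pkl","rb"))["wrist"]
S=cv2.cvtColor(w["image"],cv2.COLOR_RGB2HSV)[:,:,1]
for r in(150,160,175,200,230):
    m=np.where(S[r,255:385]<110)[0]+255; print(r,m.min(),m.max())
for c in(290,345): print([r for r in range(138,172) if S[r,c]<110])
ex=np.array([.9823,.1874]);ey=np.array([-.1874,.9823]);tcp=np.array([487.74,10.79])
loc=lambda P:np.c_[(P[:,:2]-tcp)@ex,(P[:,:2]-tcp)@ey,P[:,2]].round(1).tolist()
for th in(.055,.07,.085):
    print(th,loc(plane(w,[[269.5,150],[369.5,150],[319,145.7],[319,158.5]],79+th*233)),loc(plane(w,[[271,200],[367.5,200]],79+th*215)))
print(loc(plane(w,[[275,175.3],[361,175.3]],114.8-11+34)))
```

```text
150 268 369
160 268 368
175 269 368
200 270 366
230 271 365
[145, 146, 147, 148, 149, 150, 151, 152, 153, 154, 155, 156, 157, 167, 168, 169, 170, 171]
[146, 147, 148, 149, 150, 151, 152, 153, 154, 155, 156, 157, 158, 167, 168, 169, 170, 171]
0.055 [[22.8, -66.0, 91.8], [-22.5, -66.0, 91.8], [0.3, -67.9, 91.8], [0.3, -62.3, 91.8]] [[23.1, -43.0, 90.8], [-22.7, -43.0, 90.8]]
0.07 [[22.3, -66.2, 95.3], [-22.0, -66.2, 95.3], [0.3, -68.0, 95.3], [0.3, -62.5, 95.3]] [[22.7, -43.6, 94.1], [-22.2, -43.6, 94.1]]
0.085 [[21.8, -66.3, 98.8], [-21.5, -66.3, 98.8], [0.4, -68.1, 98.8], [0.3, -62.7, 98.8]] [[22.2, -44.2, 97.3], [-21.8, -44.2, 97.3]]
[[15.1, -59.8, 137.8], [-13.6, -59.8, 137.8]]
```

```bash
python3 -m handwheel '[[[0.01,0,0.0005,0.006,0],[0.01,0,0,0.006,0],[0.01,0,0,0.004,0],[0.01,0,0,0.003,0],[0.01,0,0,0.002,0],[0.01,0,0,0,0],[0.01,0,0,0,0],[0.01,0,0,0,0]]]'
```

```text
time: 9.5
tool_pos: [486.8, 10.6, 93.4]
eef_rot: [0.77, -0.638, 0.0, -0.0]
force: [-0.3, 0.0, -1.6]
opening: 0.338
grip_force: 60.4
```

```bash
python3 -m handwheel '[[[0.01,0,0,0.002,0],[0.01,0,0,0.001,0],[0.01,0,0,0.001,0],[0.01,0,0,0.001,0],[0.01,0,0,0,0],[0.01,0,0,0,0],[0.01,0,0,0,0],[0.01,0,0,0,0]]]'
python3 - <<'E'
from h import *
f=manip.grab_frame("wrist");save(f,"w4.png")
E
```

```text
time: 10.5
tool_pos: [486.9, 10.4, 88.4]
eef_rot: [0.77, -0.638, 0.0, -0.0]
force: [-0.1, -2.6, 4.8]
opening: 0.333
grip_force: 61.2
```

View pics/w4.png

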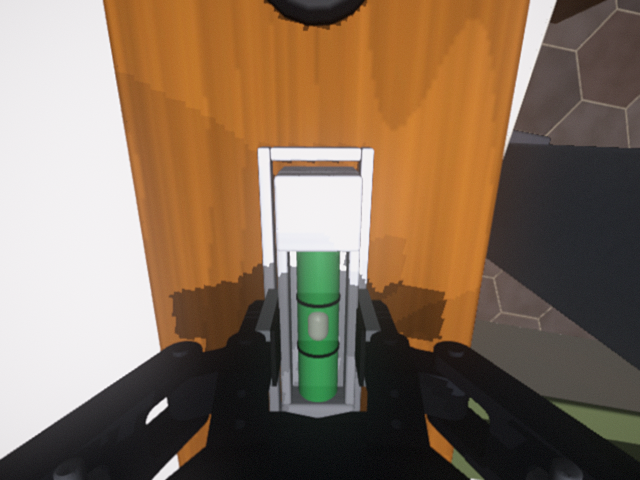

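```bash
python3 -m handwheel '[[[0.036,0,0,0,0],[0.036,0,0,0,0],[0.045,0,0,0,0],[0.055,0,0,0,0],[0.055,0,0,0,0],[0.055,0,0,0,0],[0.055,0,0,-0.01,0],[0.055,0,0,-0.03,0]]]'
python3 -m handwheel '[[[0.055,0,0,-0.04,0],[0.055,0,0,-0.04,0],[0.055,-0.04,0,0,0],[0.055,-0.05,0,0,0],[0.055,-0.05,0,0,0],[0.055,-0.02,0,0,0],[0.055,0,0,0,0],[0.055,0,0,0,0]]]'
python3 - <<'E'
from h import *
import pickle
s=manip.read_state();print(s["tool_pos"],R.from_quat(s["eef_rot"]).as_matrix()[:2,1],s["force"],s["q"])
D={n:manip.grab_frame(n) for n in("top","wrist")}
pickle.dump(D,open("f5.pkl","wb"));save(D["wrist"],"w5.png")
E
```

```text
time: 11.55
tool_pos: [485.7, 10.3, 128.0]
eef_rot: [0.77, -0.638, -0.001, 0.002]
force: [0.8, 0.6, 0.4]
opening: 0.644
grip_force: 0.0
time: 12.55
tool_pos: [456.7, 167.3, 208.7]
eef_rot: [0.77, -0.638, 0.0, -0.0]
force: [0.1, -0.3, 0.0]
opening: 0.645
grip_force: 0.0
[456.7361407  167.29492006 208.65180066] [-0.98242409 -0.18666239] [ 0.14903795 -0.25967872  0.02462353] [ 6.85879566e-01  1.67608938e-01 -3.56917086e-01  4.81230399e-05
 -1.04603345e+00 -4.98139937e-01]
```

View pics/w5.png

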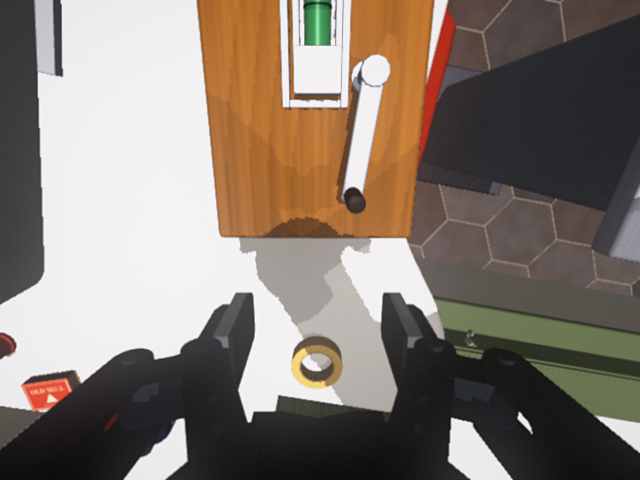

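Run:
```python
from h import *
import pickle
w=pickle.load(open("f5.pkl","rb"))["wrist"]
V=cv2.cvtColor(w["image"],cv2.COLOR_RGB2HSV)[:,:,2]
m=(V<75).astype(np.uint8); M=np.zeros_like(m); M[180:220,335:375]=m[180:220,335:375]
n,l,st,ce=cv2.connectedComponentsWithStats(M); i=1+st[1:,4].argmax(); print(st[i],ce[i])
for r in range(184,216,3): print(r,V[r,338:374:2].tolist())
P0=np.array([487.,10.5]);ex=np.array([.9823,.1874]);ey=np.array([-.1874,.9823])
tcp=np.array([456.7,167.3])
for z,px in((141,[356,201]),(141,[355.5,203]),(143,[375.5,70]),(137,[375.5,70])):
    p=plane(w,[px],z)[0]; print(z,p,"riser",(p[:2]-P0)@ex,(p[:2]-P0)@ey)
print("scale",proj(w,[p]),proj(w,[p+[0,12,0]]))
```

```text
[344 188  21  25 360] [354.00277778 200.28888889]
184 [102, 101, 92, 170, 237, 242, 241, 243, 243, 242, 241, 242, 241, 168, 184, 170, 167, 169]
187 [134, 110, 101, 201, 244, 221, 163, 124, 133, 205, 244, 244, 235, 167, 184, 169, 169, 168]
190 [119, 115, 109, 205, 104, 46, 52, 50, 54, 48, 71, 227, 217, 161, 168, 170, 170, 167]
193 [112, 109, 130, 110, 45, 53, 53, 51, 53, 53, 51, 60, 166, 170, 171, 169, 169, 167]
196 [113, 107, 160, 63, 51, 51, 53, 59, 66, 67, 65, 52, 73, 167, 172, 170, 169, 170]
199 [114, 113, 122, 85, 49, 54, 67, 78, 82, 80, 76, 71, 61, 91, 168, 171, 168, 167]
202 [139, 120, 114, 103, 53, 58, 70, 74, 73, 72, 67, 67, 64, 53, 161, 171, 167, 173]
205 [191, 188, 191, 185, 96, 56, 63, 63, 64, 64, 63, 62, 61, 51, 163, 171, 168, 172]
208 [190, 180, 173, 173, 162, 59, 59, 60, 61, 63, 62, 57, 54, 101, 178, 171, 172, 171]
211 [175, 170, 175, 172, 175, 177, 90, 56, 55, 54, 55, 66, 130, 170, 174, 173, 170, 172]
214 [173, 175, 176, 173, 173, 183, 184, 174, 153, 147, 164, 167, 172, 172, 174, 173, 170, 173]
141 [441.29037939 128.78730241 141.        ] riser -22.733519857789982 124.7596000617671
141 [441.3222497  130.02343222 141.        ] riser -22.470562918167804 125.96787787987779
143 [446.67274908  57.64537423 143.        ] riser -30.778415450606694 53.868227926440724
137 [445.97101003  56.56226161 137.        ] riser -31.670709025835233 52.93579229784829
scale [[375.5  70. ]] [[370.4832535   93.22839389]]
```

```bash
python3 -m handwheel '[[[0.045,0.0337,0.0221,0,0],[0.045,0,0,0.03,0],[0.045,0,0,0.035,0],[0.045,0,0,0.018,0],[0.045,0,0,0.004,0],[0.0,0,0,0,0],[0.0,0,0,0,0],[0.0,0,0,0,0]]]' 20
python3 -m handwheel '[[[0,0,0,0,0],[0,0,0,0,0],[0,0,0,0,0],[0,0,0,0,0],[0,0,0,0,0],[0,0,0,0,0],[0,0,0,0,0],[0,0,0,0,0]]]'
python3 - <<'E'
from h import *
s=manip.read_state();p=s["tool_pos"][:2]-[487,10.5];ex=np.array([.9823,.1874]);ey=np.array([-.1874,.9823])
print("riser",p@ex,p@ey)
c=np.array([-36,51.5]); q=np.array([p@ex,p@ey]); 
ph=np.arctan2(*(q-c)); print(ph,np.linalg.norm(q-c))
a=np.linspace(ph,1.571,13); P=c+76*np.c_[np.sin(a),np.cos(a)]
d=np.diff(P,axis=0); print("tool x,y mm\n",np.c_[-d[:,1],-d[:,0]].round(1))
E
```

```text
time: 13.65
tool_pos: [441.9, 130.7, 122.2]
eef_rot: [0.77, -0.638, 0.0, -0.001]
force: [0.2, -0.1, 0.8]
opening: 0.127
grip_force: 20.9
time: 14.65
tool_pos: [441.9, 130.7, 122.0]
eef_rot: [0.771, -0.637, 0.0, -0.001]
force: [-0.6, -1.0, 6.2]
opening: 0.129
grip_force: 21.3
riser -21.766333416512595 126.52529189768228
0.18748999281165762 76.36354947710534
tool x,y mm
 [[ 2.1 -8.5]
 [ 3.1 -8.2]
 [ 4.  -7.8]
 [ 4.9 -7.3]
 [ 5.7 -6.7]
 [ 6.4 -6. ]
 [ 7.1 -5.2]
 [ 7.6 -4.3]
 [ 8.1 -3.4]
 [ 8.4 -2.5]
 [ 8.6 -1.5]
 [ 8.7 -0.5]]
```

```bash
python3 -m handwheel '[[[0,0.0021,-0.0085,-0.002,0],[0,0.0031,-0.0082,-0.001,0],[0,0.004,-0.0078,0,0],[0,0.0049,-0.0073,-0.001,0],[0,0.0057,-0.0067,0,0],[0,0.0064,-0.006,-0.001,0],[0,0.0071,-0.0052,0,0],[0,0.0076,-0.0043,0,0]]]'
python3 -m handwheel '[[[0,0.0081,-0.0034,0,0],[0,0.0084,-0.0025,0,0],[0,0.0086,-0.0015,0,0],[0,0.0087,-0.0005,0,0],[0,0.003,0,0,0],[0,0,0,0,0],[0,0,0,0,0],[0,0,0,0,0]]]'
python3 - <<'E'
from h import *
s=manip.read_state();p=s["tool_pos"][:2]-[487,10.5];ex=np.array([.9823,.1874]);ey=np.array([-.1874,.9823])
q=np.array([p@ex,p@ey]);c=np.array([-36,51.5]);print(q,np.arctan2(*(q-c)),np.linalg.norm(q-c))
E
```

```text
time: 15.65
tool_pos: [502.4, 100.0, 126.1]
eef_rot: [0.77, -0.638, -0.0, 0.0]
force: [-0.2, -0.3, -9.6]
opening: 0.127
grip_force: 19.5
time: 16.65
tool_pos: [518.2, 66.3, 127.4]
eef_rot: [0.771, -0.637, 0.001, -0.001]
force: [4.3, 0.8, 1.7]
opening: 0.123
grip_force: 20.4
[41.10232209 49.00376407] 1.6031606479230687 77.14272010964844
```

```bash
python3 -m handwheel '[[[0.03,0,0,0,0],[0.035,0,0,0,0],[0.035,0,0,0,0],[0.035,0,0,-0.015,0],[0.035,0,0,-0.035,0],[0.035,-0.02,0,-0.04,0],[0.035,-0.02,0,0,0],[0.035,0,0,0,0]]]'
python3 - <<'E'
from h import *
import pickle
s=manip.read_state();print(s["tool_pos"],s["q"])
D={n:manip.grab_frame(n) for n in("top","wrist")};pickle.dump(D,open("f6.pkl","wb"))
E
python3 -m handwheel '[[[0.06,0.04,0.01,0,0],[0.06,0.05,0.015,0,0],[0.06,0.05,0.013,0,0],[0.06,0.05,0,0,0],[0.06,0.034,0.003,0,0],[0.06,0,0,0,0.18],[0.06,0,0,0,0.18],[0.06,0,0,0,0.18]]]'
python3 -m handwheel '[[[0.06,0,0,0,0.18],[0.06,0,0,0,0.18],[0.06,0,0,0,0.18],[0.06,0,0,0,0.18],[0.06,0,0,0,0.18],[0.06,0,0,0,0.18],[0.06,0,0,0,0.04],[0.06,0,0,0,0]]]'
python3 - <<'E'
from h import *
import pickle
s=manip.read_state();p=s["tool_pos"][:2]-[487,10.5];ex=np.array([.9823,.1874]);ey=np.array([-.1874,.9823])
print(s["tool_pos"],s["q"],"riser",p@ex,p@ey,R.from_quat(s["eef_rot"]).as_matrix()[:2,1])
D={n:manip.grab_frame(n) for n in("top","wrist","scene")};pickle.dump(D,open("f7.pkl","wb"))
a=pickle.load(open("f6.pkl","rb"))["wrist"]["image"]
t=D["top"]["image"][190:310,220:400];t=cv2.resize(t,(400,267));sc=cv2.resize(D["scene"]["image"],(400,300))
top=np.hstack([cv2.resize(a,(400,300)),cv2.resize(D["wrist"]["image"],(400,300))]);bot=np.hstack([np.vstack([t,np.zeros((33,400,3),np.uint8)]),sc])
cv2.imwrite("pics/comp.png",np.vstack([top,bot])[:,:,::-1])
E
```

```text
time: 17.65
tool_pos: [509.2, 105.9, 217.7]
eef_rot: [0.771, -0.637, 0.0, -0.001]
force: [-0.1, -0.8, 0.2]
opening: 0.411
grip_force: 0.0
[509.19586061 105.88859401 217.70534325] [ 5.17304123e-01  2.16496020e-01 -2.69181238e-01 -6.29214711e-05
 -1.08319424e+00 -3.27574125e-01]
time: 18.75
tool_pos: [510.2, -123.7, 215.8]
eef_rot: [-0.569, 0.822, 0.0, -0.001]
force: [-0.0, -1.2, 0.4]
opening: 0.697
grip_force: 0.0
time: 19.75
tool_pos: [510.4, -123.3, 215.9]
eef_rot: [-0.049, 0.999, -0.0, -0.001]
force: [0.2, -1.5, -0.9]
opening: 0.705
grip_force: 0.0
[ 510.37858299 -123.27194627  215.93397456] [ 7.23206101e-02  2.27999180e-01 -2.58651157e-01  1.07999063e-04
 -1.08544108e+00 -1.54458273e+00] riser -2.1040806584042073 -135.78532927653174 [-0.09842508  0.99514446]
```

View pics/comp.png

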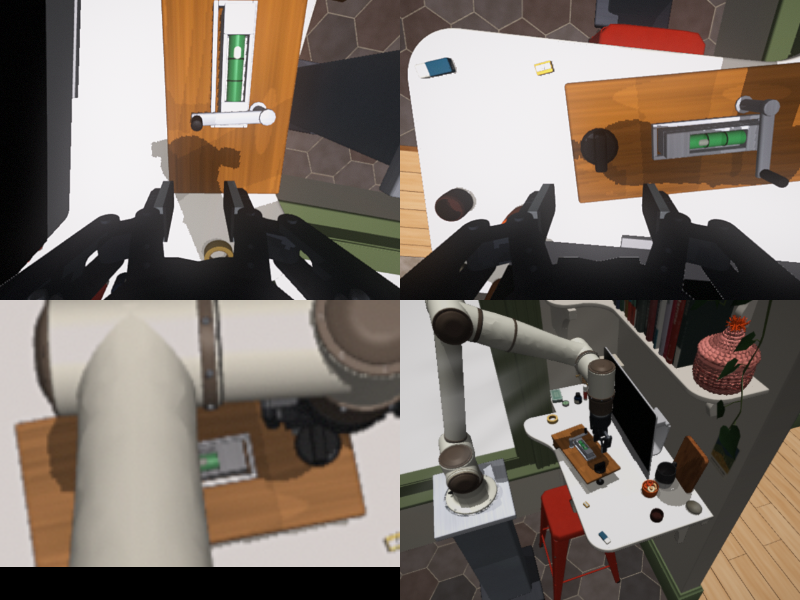

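Run:
```python
from h import *
import pickle
w=pickle.load(open("f7.pkl","rb"))["wrist"]
V=cv2.cvtColor(w["image"],cv2.COLOR_RGB2HSV)[:,:,2]
for r in range(200,284,5): 
    m=np.where(V[r,270:370]<70)[0]+270
    print(r,(m.min(),m.max()) if len(m) else None,V[r,290:350:3].tolist())
# lever
u=pickle.load(open("f6.pkl","rb"))["wrist"];V=cv2.cvtColor(u["image"],cv2.COLOR_RGB2HSV)[:,:,2]
M=np.zeros(V.shape,np.uint8);M[175:215,300:328]=V[175:215,300:328]<75
n,l,st,ce=cv2.connectedComponentsWithStats(M);i=1+st[1:,4].argmax();print("peg",st[i],ce[i])
sx=cv2.cvtColor(u["image"],cv2.COLOR_RGB2HSV)[:,:,1]
for c in(350,370,390): print(c,[r for r in range(165,215) if sx[r,c]<60 and V[r,c]>150])
for r in (20,60,100,140):
    print(r,[c for c in range(335,420) if sx[r,c]<60 and V[r,c]>150])
```

```text
200 None [195, 196, 192, 194, 193, 191, 190, 191, 189, 186, 186, 186, 184, 181, 170, 111, 111, 102, 102, 103]
205 None [188, 188, 187, 184, 184, 184, 181, 135, 86, 106, 87, 91, 142, 99, 100, 101, 100, 104, 98, 101]
210 (np.int64(303), np.int64(335)) [183, 183, 181, 176, 72, 53, 55, 50, 46, 48, 45, 44, 45, 46, 44, 51, 116, 117, 115, 117]
215 (np.int64(297), np.int64(341)) [187, 188, 103, 55, 57, 74, 74, 47, 51, 47, 51, 45, 44, 46, 51, 44, 40, 46, 110, 106]
220 (np.int64(294), np.int64(344)) [195, 71, 57, 61, 70, 71, 66, 50, 55, 54, 54, 49, 47, 44, 48, 44, 45, 39, 50, 104]
225 (np.int64(291), np.int64(347)) [90, 55, 64, 60, 59, 53, 53, 47, 51, 50, 50, 47, 46, 42, 48, 44, 42, 40, 35, 49]
230 (np.int64(290), np.int64(348)) [55, 59, 61, 54, 57, 57, 52, 44, 49, 50, 47, 45, 46, 39, 47, 41, 40, 42, 38, 35]
235 (np.int64(290), np.int64(349)) [56, 57, 62, 57, 57, 56, 53, 46, 49, 50, 47, 44, 46, 41, 43, 42, 42, 40, 40, 36]
240 (np.int64(289), np.int64(348)) [56, 57, 60, 57, 56, 54, 52, 47, 49, 49, 45, 43, 44, 41, 45, 43, 40, 39, 35, 33]
245 (np.int64(291), np.int64(346)) [98, 56, 62, 55, 55, 54
[... 1469 characters left out ...]
, 346, 347, 348, 359, 360, 361, 362, 363, 364, 365, 366, 367, 368, 369, 370, 371, 372, 373, 374, 375, 376, 377, 378, 379, 380, 381, 382, 383, 384, 385, 386, 387, 388, 389, 390, 391, 392, 393, 394, 395, 396, 397, 398, 399, 400, 401, 402, 403, 404, 405, 406, 407, 408, 409, 410]
60 [341, 342, 343, 344, 345, 346, 347, 358, 359, 360, 361, 362, 363, 364, 365, 392, 393, 394, 399, 400, 401, 402, 403, 404, 405, 406, 407]
100 [340, 341, 342, 343, 344, 345, 346, 356, 357, 358, 359, 360, 361, 362, 363, 364, 389, 390, 391, 392, 396, 397, 398, 399, 400, 401, 402, 403]
140 [339, 340, 341, 342, 343, 344, 345, 355, 356, 357, 358, 359, 360, 361, 362, 387, 388, 389, 390, 393, 394, 395, 396, 397, 398, 399, 400]
```

Run:
```python
from h import *
import pickle
w=pickle.load(open("f7.pkl","rb"))["wrist"]
tcp=np.array([510.38,-123.27]);ty=np.array([-.0984,.9951]);tx=np.array([-.9951,-.0984])
for z,px in((118,[320.5,238]),(124,[320.5,238]),(90,[319,234]),(98,[319,234])):
    p=plane(w,[px],z)[0];d=p[:2]-tcp;print(z,p,"tool x,y",d@tx,d@ty)
print(manip.read_state()["wrist_torque"])
```

```text
118 [ 507.49388306 -120.88644529  118.        ] tool x,y 2.6374331841521554 2.65586919520739
124 [ 505.75588095 -121.10933438  124.        ] tool x,y 4.388851367810082 2.6050916716684247
90 [ 512.46651653 -121.34798168   90.        ] tool x,y -2.2654192004033864 1.7072872058693338
98 [ 510.24259795 -121.6004629    98.        ] tool x,y -0.02755367015600116 1.6748767322747682
[ 0.01579514 -0.03855424 -0.04791411]
```

```bash
python3 -m handwheel '[[[0.06,-0.001,0.002,0.03,-0.04],[0.06,0,0,0.04,0],[0.06,0,0,0.03,0],[0.06,0,0,0.013,0],[0.06,0,0,0,0],[0.0,0,0,0,0],[0.0,0,0,0,0],[0.0,0,0,0,0]]]' 60
python3 -m handwheel '[[[0,0,0,0,0],[0,0,0,0,0],[0,0,0,0,0],[0,0,0,0.002,0],[0,0,0,0.002,0],[0,0,0,0.002,0],[0,0,0,0,0],[0,0,0,0,0]]]' 100
```

```text
time: 20.9
tool_pos: [512.3, -121.0, 104.4]
eef_rot: [-0.07, 0.998, -0.001, 0.001]
force: [-0.1, -1.4, -0.0]
opening: 0.149
grip_force: 60.4
time: 21.9
tool_pos: [512.5, -121.7, 98.2]
eef_rot: [-0.07, 0.998, -0.001, 0.001]
force: [0.9, -7.5, 5.4]
opening: 0.134
grip_force: 102.3
```

```bash
python3 -m handwheel '[[[0,0,0,0.001,0],[0,0,0,0.001,0],[0,0,0,0.001,0],[0,0,0,0.001,0],[0,0,0,0.001,0],[0,0,0,0,0],[0,0,0,0,0],[0,0,0,0,0]]]' 100
python3 - <<'E'
from h import *
import pickle
s=manip.read_state();print(s["force"],s["wrist_torque"],s["tool_pos"],s["q"])
D={n:manip.grab_frame(n) for n in("wrist","top","scene")};pickle.dump(D,open("f8.pkl","wb"));print([f["position"] for f in D.values()])
g=cv2.cvtColor(D["wrist"]["image"],cv2.COLOR_RGB2HSV);m=cv2.inRange(g,(45,90,40),(85,255,255));p=np.argwhere(m);print(len(p),p.min(0),p.max(0))
save(D["wrist"],"w8.png")
E
```

```text
time: 22.9
tool_pos: [513.0, -122.0, 94.1]
eef_rot: [-0.07, 0.998, -0.001, 0.001]
force: [0.2, -8.9, 8.3]
opening: 0.135
grip_force: 102.9
[ 0.23933572 -8.87909166  8.29557653] [-2.56473148 -0.04441694  0.03977632] [ 512.95527946 -122.00101684   94.11525944] [ 0.07581247  0.36460778 -0.4163509   0.00333261 -0.78697123 -1.50930924]
[array([ 440.03283947, -131.3325649 ,  236.56284533]), array([ 283.5552559 ,  -19.84775703, 1336.81858642]), array([ 194.7836316 , -938.01561914, 1102.51950012])]
1948 [281 569] [318 639]
```

```bash
cat > bub.py <<'E'
from h import *
def bub(f):
    P0=np.array([487.,10.5]);ex=np.array([.9823,.1874]);ey=np.array([-.1874,.9823])
    h=cv2.cvtColor(f["image"],cv2.COLOR_RGB2HSV)
    q=lambda x,y,z=112:np.r_[P0+x*ex+y*ey,z]
    ys=np.arange(-42,43,2)
    for x in(-2,0,2):
        px=proj(f,[q(x,y) for y in ys]);print(x,px[0].round(),px[-1].round())
        v=cv2.remap(h,px[:,0].astype(np.float32).reshape(1,-1),px[:,1].astype(np.float32).reshape(1,-1),cv2.INTER_NEAREST)[0]
        print(" ".join(f"{y}:{a[1]}/{a[2]}" for y,a in zip(ys,v)))
    m=cv2.inRange(h,(45,90,40),(85,255,255));c=px.mean(0);M=np.zeros_like(m);a,b=int(c[1]),int(c[0]);M[a-40:a+40,b-40:b+40]=m[a-40:a+40,b-40:b+40]
    p=np.argwhere(M)[:,::-1];print("green",len(p))
    if len(p):
        W=plane(f,p,112)[:,:2]-P0;print("riser y range",(W@ey).min(),(W@ey).max(),"x",(W@ex).min(),(W@ex).max())
E
python3 - <<'E'
from bub import *
import pickle
D=pickle.load(open("f8.pkl","rb"));bub(D["scene"]);bub(D["top"])
s=cv2.resize(D["scene"]["image"][195:295,240:360],None,fx=3,fy=3,interpolation=cv2.INTER_CUBIC);cv2.imwrite("pics/s8.png",s[:,:,::-1])
E
```

```text
-2 [300. 240.] [285. 221.]
-42:75/98 -40:75/98 -38:136/109 -36:136/109 -34:113/97 -32:139/110 -30:139/110 -28:129/101 -26:153/105 -24:140/89 -22:110/104 -20:54/89 -18:54/89 -16:37/111 -14:37/111 -12:63/97 -10:43/120 -8:104/91 -6:104/91 -4:142/79 -2:142/79 0:151/86 2:131/72 4:131/72 6:142/104 8:142/104 10:116/90 12:139/110 14:128/96 16:128/96 18:109/96 20:109/96 22:99/103 24:16/96 26:16/96 28:11/114 30:11/114 32:14/107 34:13/95 36:19/80 38:19/80 40:20/77 42:18/97
0 [301. 240.] [286. 221.]
-42:21/87 -40:21/87 -38:106/91 -36:106/91 -34:113/97 -32:113/97 -30:63/81 -28:129/101 -26:104/83 -24:104/83 -22:78/59 -20:78/59 -18:63/85 -16:63/85 -14:63/85 -12:63/97 -10:63/97 -8:49/78 -6:104/91 -4:77/66 -2:142/79 0:83/55 2:83/55 4:109/82 6:109/82 8:58/70 10:116/90 12:116/90 14:65/67 16:128/96 18:87/85 20:109/96 22:23/87 24:23/87 26:13/114 28:13/114 30:14/110 32:14/107 34:14/107 36:14/88 38:19/80 40:15/85 42:15/85
2 [302. 240.] [286. 221.]
-42:14/91 -40:44/70 -38:44/70 -36:64/76 -34:64/76 -32:16/62 -30:63/81 -28:63/81 -26:27/66 -24:104/83 -22:32/56 -20:78/59 -18:45/57 -16:45/57 -14:47/71 -12:47/71 
[... 1142 characters left out ...]
18:25/152 20:23/152 22:26/156 24:28/157 26:24/157 28:26/159 30:26/160 32:25/163 34:25/163 36:27/163 38:27/162 40:26/165 42:26/165
2 [322. 259.] [285. 266.]
-42:8/131 -40:8/129 -38:4/127 -36:8/130 -34:4/126 -32:57/103 -30:109/119 -28:106/120 -26:105/117 -24:99/131 -22:105/124 -20:110/121 -18:110/121 -16:107/119 -14:110/118 -12:88/110 -10:28/99 -8:28/108 -6:29/113 -4:25/124 -2:25/134 0:25/134 2:28/139 4:27/140 6:29/142 8:28/145 10:26/146 12:28/148 14:27/150 16:27/153 18:26/155 20:26/155 22:26/155 24:28/156 26:24/157 28:26/160 30:25/161 32:25/162 34:25/163 36:25/164 38:27/162 40:28/165 42:26/165
green 32
riser y range -31.29550153067353 -12.69981348588316 x -9.036264777982447 3.9904157141236927
```

```bash
cat >> bub.py <<'E'
def b2(f,show=True):
    "bubble offset from vial middle, mm along riser y (+ = left), scene view"
    P0=np.array([487.,10.5]);ex=np.array([.9823,.1874]);ey=np.array([-.1874,.9823])
    k=6;x0,y0=270,205;I=cv2.resize(f["image"][y0:y0+60,x0:x0+60],None,fx=k,fy=k,interpolation=cv2.INTER_CUBIC)
    h=cv2.cvtColor(I,cv2.COLOR_RGB2HSV);m=cv2.inRange(h,(45,85,30),(90,255,255))
    c=cv2.findContours(cv2.morphologyEx(m,cv2.MORPH_CLOSE,np.ones((49,49))),0,2)[0];c=max(c,key=cv2.contourArea)
    H=np.zeros_like(m);cv2.fillPoly(H,[cv2.convexHull(c)],255);H=cv2.erode(H,np.ones((9,9)))
    b=((h[:,:,1]<70)&(H>0)&(h[:,:,2]>70))
    tr=lambda M:(plane(f,(np.argwhere(M)[:,::-1]+.5)/k-.5+[x0,y0],108)[:,:2]-P0)@ey
    g=tr(H>0);lo,hi=np.percentile(g,[.5,99.5]);print("vial",lo,hi,"mid",(lo+hi)/2)
    if b.sum(): q=tr(b);print("bubble px",b.sum(),"mean",q.mean(),np.percentile(q,[5,95]),"offset",q.mean()-(lo+hi)/2)
    bl=(h[:,:,2]<62)&(H>0)
    hist=np.histogram(tr(bl),np.arange(-50,40,3));print("dark",list(zip(hist[1].tolist(),hist[0].tolist())))
    return I
E
python3 -m handwheel '[[[0,0,0,0.001,0],[0,0,0,0.001,0],[0,0,0,0.001,0],[0,0,0,0,0],[0,0,0,0,0],[0,0,0,0,0],[0,0,0,0,0],[0,0,0,0,0]]]' 100
python3 - <<'E'
from bub import *
f=manip.grab_frame("scene");I=b2(f);w=manip.grab_frame("wrist")
s=np.hstack([cv2.resize(I,(400,400)),cv2.resize(w["image"],(400,300))[[*range(300)]+[299]*100]]);cv2.imwrite("pics/s9.png",s[:,:,::-1])
E
```

```text
time: 24.05
tool_pos: [513.5, -122.1, 92.5]
eef_rot: [-0.07, 0.998, -0.001, 0.002]
force: [-1.1, -9.1, 15.8]
opening: 0.134
grip_force: 103.8
vial -34.79162990109759 21.249732815459744 mid -6.770948542818925
bubble px 298 mean -11.878663765565467 [-16.86450142  -6.6324771 ] offset -5.107715222746542Traceback (most recent call last):
  File "<stdin>", line 2, in <module>
  File "bub.py", line 27, in b2
    hist=np.histogram(tr(bl),np.arange(-50,40,3));print("dark",list(zip(hist[1].tolist(),hist[0].tolist())))
                      ~~^^^^
  File "bub.py", line 23, in <lambda>
    tr=lambda M:(plane(f,(np.argwhere(M)[:,::-1]+.5)/k-.5+[x0,y0],108)[:,:2]-P0)@ey
                 ~~~~~^^^^^^^^^^^^^^^^^^^^^^^^^^^^^^^^^^^^^^^^^^^^^^^^
  File "h.py", line 13, in plane
    o,d=ray(f,px); return o+d*((z-o[2])/d[:,2])[:,None]
        ~~~^^^^^^
  File "h.py", line 9, in ray
    p=cv2.undistortPoints(np.array(px,float).reshape(-1,1,2),K(f),np.array(f["distortion"],float)).reshape(-1,2)
      ~~~~~~~~~~~~~~~~~~~^^^^^^^^^^^^^^^^^^^^^^^^^^^^^^^^^^^^^^^^^^^^^^^^^^^^^^^^^^^^^^^^^^^^^^^^^
cv2.error: OpenCV(4.12.0) /io/opencv/modules/calib3d/src/undistort.dispatch.cpp:347: error: (-215:Assertion failed) CV_IS_MAT(_src) && CV_IS_MAT(_dst) && (_src->rows == 1 || _src->cols == 1) && (_dst->rows == 1 || _dst->cols == 1) && _src->cols + _src->rows - 1 == _dst->rows + _dst->cols - 1 && (CV_MAT_TYPE(_src->type) == CV_32FC2 || CV_MAT_TYPE(_src->type) == CV_64FC2) && (CV_MAT_TYPE(_dst->type) == CV_32FC2 || CV_MAT_TYPE(_dst->type) == CV_64FC2) in function 'cvUndistortPointsInternal'
```

```bash
sed -i '/bl=(h/d;/hist=np/d' bub.py
python3 -m handwheel '[[[0,0,0,0.001,-0.1],[0,0,0,0.001,-0.1],[0,0,0,0.001,-0.1],[0,0,0,0.001,-0.1],[0,0,0,0.001,-0.1],[0,0,0,0.001,-0.1],[0,0,0,0.001,-0.1],[0,0,0,0,0]]]' 100
python3 -m handwheel '[[[0,0,0,0,0],[0,0,0,0,0],[0,0,0,0,0],[0,0,0,0,0],[0,0,0,0,0],[0,0,0,0,0],[0,0,0,0,0],[0,0,0,0,0]]]' 100
python3 - <<'E'
from bub import *
s=manip.read_state();print(s["wrist_torque"],s["q"][5])
f=manip.grab_frame("scene");I=b2(f);w=manip.grab_frame("wrist");t=manip.grab_frame("top")
T=cv2.resize(t["image"][225:295,270:390],(400,233))
s=np.vstack([np.hstack([cv2.resize(I,(400,300)),cv2.resize(w["image"],(400,300))]),np.hstack([T,T*0])]);cv2.imwrite("pics/s9.png",s[:,:,::-1])
E
```

```text
time: 25.1
tool_pos: [513.1, -123.0, 85.4]
eef_rot: [-0.408, 0.913, -0.002, 0.001]
force: [-0.2, -12.6, 17.1]
opening: 0.132
grip_force: 103.5
time: 26.1
tool_pos: [513.1, -123.0, 85.5]
eef_rot: [-0.408, 0.913, -0.002, 0.001]
force: [-1.0, -12.5, 15.7]
opening: 0.133
grip_force: 103.5
[-3.26832235  0.73185143  0.26892035] -0.808551064949326
vial -30.24309284987628 17.45405567343774 mid -6.39451858821927
bubble px 313 mean -8.875105089582139 [-14.28694162  -3.30032123] offset -2.4805865013628683
```

View pics/s9.png

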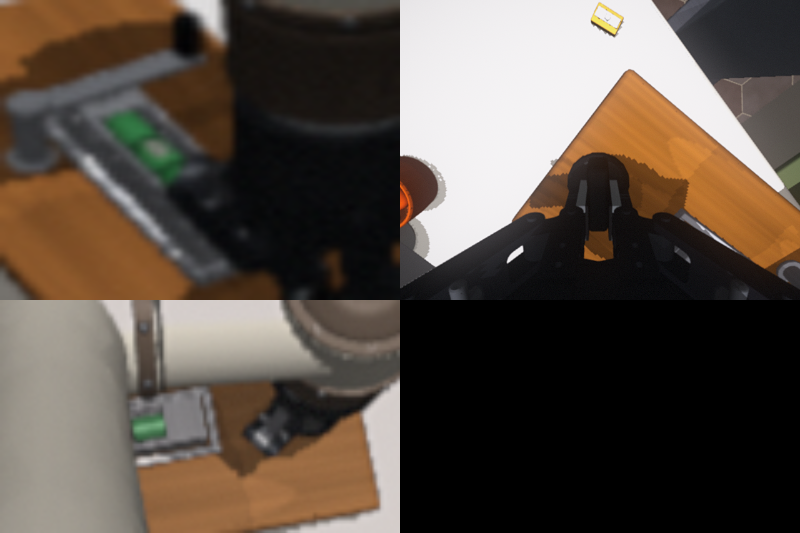

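```bash
cat > prof.py <<'E'
from bub import *
def prof(f,p0=(296.5,235.5),p1=(283.5,218.5),n=60):
    # sample along the vial's image axis (near -> far), 3 px wide mean, print colour
    p0,p1=map(np.array,(p0,p1));u=(p1-p0)/np.linalg.norm(p1-p0);v=np.array([-u[1],u[0]])
    L=np.arange(-3,26,.5);out=[]
    for l in L:
        q=[p0+u*l+v*s for s in(-1.,-.5,0,.5,1.)]
        a=cv2.remap(f["image"].astype(np.float32),np.float32(q)[None,:,0],np.float32(q)[None,:,1],cv2.INTER_LINEAR)[0].mean(0)
        out.append(a)
    P=plane(f,p0+L[:,None]*u,104)[:,:2]-[487,10.5]
    for l,y,a in zip(L,P@np.array([-.1874,.9823]),out): print(f"{l:.1f} y={y:.1f} rgb {a.astype(int)} g-r {a[1]-a[0]:.0f}")
E
python3 - <<'E'
from prof import *
import pickle
f8=pickle.load(open("f8.pkl","rb"))["scene"]
f=manip.grab_frame("scene");pickle.dump(f,open("f10.pkl","wb"))
# vial axis from green pixels
for g in(f8,f):
    h=cv2.cvtColor(g["image"],cv2.COLOR_RGB2HSV);m=cv2.inRange(h,(45,85,30),(90,255,255));M=m*0;M[205:255,270:320]=m[205:255,270:320]
    p=np.argwhere(M)[:,::-1];print(len(p),p.min(0),p.max(0),cv2.fitLine(p.astype(np.float32),2,0,.01,.01).ravel())
    c,d=(lambda r:(r[2:],r[:2]))(cv2.fitLine(p.astype(np.float32),2,0,.01,.01).ravel())
    d=d*np.sign(-d[1]);a=p[p[:,1].argmax()];p0=c+d*((298-0)*0-12.5)
    p0=c+d*((237-c[1])/d[1]);prof(g,p0,p0+d)
E
```

```text
82 [286 226] [300 241] [  0.6271713   0.7788814 292.26828   233.39024  ]
-3.0 y=-27.7 rgb [ 48 111  64] g-r 63
-2.5 y=-26.0 rgb [ 47 110  63] g-r 63
-2.0 y=-24.4 rgb [ 46 109  62] g-r 63
-1.5 y=-22.7 rgb [ 44 106  59] g-r 63
-1.0 y=-21.0 rgb [ 42 104  57] g-r 61
-0.5 y=-19.4 rgb [ 43 101  56] g-r 58
0.0 y=-17.7 rgb [47 98 58] g-r 51
0.5 y=-16.0 rgb [54 94 62] g-r 40
1.0 y=-14.3 rgb [66 93 70] g-r 27
1.5 y=-12.7 rgb [77 97 79] g-r 20
2.0 y=-11.0 rgb [ 85 103  86] g-r 18
2.5 y=-9.3 rgb [ 88 108  89] g-r 20
3.0 y=-7.6 rgb [ 89 111  91] g-r 22
3.5 y=-5.9 rgb [ 84 111  87] g-r 27
4.0 y=-4.2 rgb [ 74 109  80] g-r 35
4.5 y=-2.5 rgb [ 62 106  71] g-r 44
5.0 y=-0.8 rgb [ 50 102  61] g-r 52
5.5 y=0.9 rgb [42 99 55] g-r 57
6.0 y=2.6 rgb [37 94 50] g-r 57
6.5 y=4.3 rgb [34 86 46] g-r 52
7.0 y=6.0 rgb [31 77 42] g-r 46
7.5 y=7.7 rgb [32 76 43] g-r 44
8.0 y=9.4 rgb [36 83 48] g-r 47
8.5 y=11.1 rgb [41 96 55] g-r 54
9.0 y=12.8 rgb [ 45 105  61] g-r 60
9.5 y=14.6 rgb [ 47 111  64] g-r 63
10.0 y=16.3 rgb [ 48 112  64] g-r 64
10.5 y=18.0 rgb [ 48 112  64] g-r 64
11.0 y=19.7 rgb [ 48 111  63] g-r 63
11
[... 2429 characters left out ...]
g-r 1
16.0 y=39.7 rgb [77 78 82] g-r 1
16.5 y=41.5 rgb [78 80 83] g-r 1
17.0 y=43.3 rgb [84 86 90] g-r 2
17.5 y=45.1 rgb [92 93 98] g-r 2
18.0 y=46.8 rgb [ 97  99 104] g-r 2
18.5 y=48.6 rgb [ 98 100 105] g-r 2
19.0 y=50.4 rgb [ 98 100 104] g-r 1
19.5 y=52.2 rgb [ 97  96 100] g-r -0
20.0 y=54.0 rgb [93 90 90] g-r -4
20.5 y=55.8 rgb [87 78 75] g-r -9
21.0 y=57.6 rgb [79 64 54] g-r -15
21.5 y=59.4 rgb [73 51 35] g-r -21
22.0 y=61.3 rgb [70 45 26] g-r -24
22.5 y=63.1 rgb [69 43 22] g-r -26
23.0 y=64.9 rgb [69 43 21] g-r -26
23.5 y=66.7 rgb [69 43 21] g-r -26
24.0 y=68.5 rgb [69 43 21] g-r -26
24.5 y=70.4 rgb [69 43 21] g-r -26
25.0 y=72.2 rgb [69 43 21] g-r -26
25.5 y=74.0 rgb [69 43 21] g-r -26
```

Run:
```python
from h import *
import pickle
for n,zt in(("f2",199.3),("f3",114.8)):
    w=pickle.load(open(n+".pkl","rb"))["wrist"];I=w["image"][:,314:322].mean(1)
    print(n," ".join(f"{r}:{int(a[0])}/{int(a[1])}" for r,a in zip(range(285,366),I[285:366])))
    c=plane(w,[[318,298],[318,351],[318,318],[318,344]],zt-11+34); print(c[:,:2].round(1).tolist(), w["position"])
f=pickle.load(open("f2.pkl","rb"))["scene"];h=cv2.cvtColor(f["image"],cv2.COLOR_RGB2HSV);m=cv2.inRange(h,(45,90,40),(85,255,255))
px=proj(f,[[459,136,222]])[0];print(px);a,b=int(px[1]),int(px[0]);print("green near",(m[a-25:a+25,b-25:b+25]>0).sum())
```

```text
f2 285:77/163 286:77/163 287:77/163 288:76/162 289:77/163 290:75/162 291:76/161 292:72/157 293:64/150 294:60/144 295:59/143 296:59/143 297:59/143 298:60/144 299:58/141 300:59/143 301:58/144 302:58/143 303:54/125 304:46/84 305:38/46 306:39/43 307:47/77 308:62/129 309:69/157 310:70/160 311:67/156 312:63/152 313:63/152 314:64/154 315:64/155 316:75/154 317:106/147 318:132/140 319:140/145 320:145/151 321:149/155 322:154/160 323:158/165 324:162/168 325:163/169 326:159/166 327:155/162 328:152/159 329:153/159 330:152/159 331:152/159 332:152/159 333:152/159 334:152/159 335:152/159 336:152/159 337:152/158 338:152/158 339:152/158 340:151/158 341:150/156 342:147/153 343:143/148 344:131/139 345:105/133 346:65/132 347:48/136 348:48/137 349:49/137 350:49/137 351:49/137 352:50/139 353:49/136 354:41/108 355:31/53 356:27/28 357:33/53 358:49/110 359:62/150 360:64/156 361:63/154 362:63/154 363:63/153 364:63/154 365:62/153
[[462.9, 122.0], [458.5, 144.1], [461.3, 130.1], [459.1, 141.1]] [474.54879059  65.04684787 341.95845505]
f3 285:75/162 286:75/162 287:75/161 288:75/161 289:75/161 290:74/161 291:72/16
[... 280 characters left out ...]
/147 318:129/141 319:139/143 320:144/148 321:148/154 322:152/158 323:157/163 324:160/167 325:161/167 326:159/165 327:155/160 328:152/158 329:151/158 330:152/158 331:151/158 332:151/158 333:151/157 334:151/157 335:151/158 336:150/157 337:150/157 338:151/158 339:151/158 340:150/157 341:150/156 342:146/152 343:143/148 344:132/140 345:106/133 346:66/132 347:47/135 348:46/136 349:48/136 350:46/135 351:47/136 352:47/137 353:46/135 354:39/108 355:28/52 356:25/27 357:30/50 358:46/108 359:60/150 360:61/155 361:62/153 362:60/151 363:60/152 364:62/153 365:61/152
[[491.2, -3.6], [487.0, 18.6], [489.7, 4.6], [487.6, 15.6]] [502.12402578 -60.89263772 257.9285823 ]
[267.29883944 171.80358803]
green near 54
```

```bash
cat > prof2.py <<'E'
from h import *
def pr(f,c3,yaw,name):
    # sample along lines parallel to the level's y at the vial top, for several x offsets
    ey=np.array([-np.sin(yaw),np.cos(yaw),0]);ex=np.array([ey[1],-ey[0],0])
    ys=np.arange(-36,37,1.5)
    for x in(-4,-2,0,2,4):
        px=np.float32(proj(f,[np.array(c3)+x*ex+y*ey for y in ys]))
        a=cv2.remap(f["image"].astype(np.float32),px[None,:,0],px[None,:,1],cv2.INTER_LINEAR)[0]
        print(name,x," ".join(f"{y:g}:{int(b[0])}/{int(b[1])}" for y,b in zip(ys,a)))
E
python3 - <<'E'
from prof2 import *
import pickle
pr(pickle.load(open("f2.pkl","rb"))["scene"],[459.9,136.7,222],.198,"f2")
pr(pickle.load(open("f10.pkl","rb"))["scene"],[487,9,104],.188,"now")
E
```

```text
f2 -4 -36:103/141 -34.5:78/128 -33:58/118 -31.5:52/114 -30:47/111 -28.5:43/108 -27:41/106 -25.5:39/103 -24:37/101 -22.5:36/98 -21:36/95 -19.5:35/87 -18:36/81 -16.5:40/80 -15:48/85 -13.5:62/95 -12:78/105 -10.5:95/114 -9:102/116 -7.5:102/115 -6:104/115 -4.5:106/115 -3:94/109 -1.5:81/102 0:69/97 1.5:55/90 3:45/85 4.5:38/81 6:37/84 7.5:40/92 9:41/95 10.5:41/94 12:38/86 13.5:32/73 15:27/59 16.5:22/46 18:16/33 19.5:13/25 21:11/19 22.5:10/14 24:9/11 25.5:9/10 27:8/9 28.5:8/8 30:8/8 31.5:8/8 33:9/9 34.5:10/10 36:10/10
f2 -2 -36:97/131 -34.5:67/116 -33:59/112 -31.5:53/110 -30:47/108 -28.5:43/105 -27:40/101 -25.5:38/99 -24:36/96 -22.5:35/93 -21:35/90 -19.5:35/87 -18:37/85 -16.5:39/82 -15:46/83 -13.5:57/90 -12:73/100 -10.5:87/109 -9:96/111 -7.5:104/113 -6:110/116 -4.5:105/112 -3:99/108 -1.5:94/106 0:80/99 1.5:62/89 3:47/83 4.5:40/81 6:41/88 7.5:43/96 9:46/105 10.5:46/106 12:43/99 13.5:40/90 15:36/79 16.5:32/70 18:28/56 19.5:22/42 21:17/30 22.5:13/20 24:12/16 25.5:10/13 27:9/10 28.5:8/9 30:8/8 31.5:8/8 33:8/8 34.5:8/8 36:9/9
f2 0 -36:91/116 -34.5:74/107 -33:62/101 -31.5:52/99 -30:47/97 -28.5:44/
[... 819 characters left out ...]
9.5:43/65 21:39/54 22.5:34/44 24:29/36 25.5:25/29 27:20/21 28.5:13/14 30:7/8 31.5:6/7 33:8/8 34.5:9/9 36:9/10
f2 4 -36:115/120 -34.5:86/91 -33:65/73 -31.5:60/70 -30:54/64 -28.5:48/58 -27:48/61 -25.5:47/59 -24:44/54 -22.5:45/55 -21:45/56 -19.5:45/54 -18:45/53 -16.5:46/54 -15:47/56 -13.5:48/57 -12:48/56 -10.5:51/60 -9:54/62 -7.5:55/62 -6:55/60 -4.5:55/59 -3:56/59 -1.5:53/57 0:49/53 1.5:50/56 3:53/59 4.5:55/61 6:55/62 7.5:53/62 9:52/61 10.5:51/59 12:51/63 13.5:50/63 15:49/61 16.5:49/60 18:50/62 19.5:50/61 21:50/60 22.5:49/57 24:44/49 25.5:39/41 27:30/32 28.5:20/22 30:14/15 31.5:11/11 33:9/9 34.5:8/8 36:9/9Traceback (most recent call last):
  File "<stdin>", line 4, in <module>
KeyError: 'scene'
```

Run:
```python
from prof2 import *
import pickle
pr(pickle.load(open("f10.pkl","rb")),[487,9,104],.188,"now")
pr(pickle.load(open("f8.pkl","rb"))["scene"],[487,9,108],.188,"f8")
```

```text
now -4 -36:25/26 -34.5:27/28 -33:30/32 -31.5:37/40 -30:44/47 -28.5:50/54 -27:55/62 -25.5:56/71 -24:53/79 -22.5:45/81 -21:38/82 -19.5:35/80 -18:35/81 -16.5:36/85 -15:45/96 -13.5:57/107 -12:71/116 -10.5:85/120 -9:95/120 -7.5:106/120 -6:108/119 -4.5:107/118 -3:106/117 -1.5:99/112 0:95/109 1.5:83/103 3:63/95 4.5:49/91 6:43/93 7.5:46/104 9:49/113 10.5:50/118 12:50/118 13.5:49/117 15:49/117 16.5:49/117 18:48/115 19.5:48/113 21:50/110 22.5:52/108 24:57/105 25.5:67/104 27:77/103 28.5:89/105 30:100/108 31.5:107/111 33:108/110 34.5:104/106 36:98/99
now -2 -36:24/25 -34.5:24/26 -33:30/32 -31.5:38/40 -30:48/50 -28.5:57/60 -27:62/68 -25.5:67/74 -24:61/72 -22.5:52/72 -21:44/74 -19.5:38/76 -18:34/78 -16.5:37/82 -15:44/93 -13.5:53/106 -12:63/112 -10.5:77/114 -9:94/118 -7.5:106/121 -6:105/118 -4.5:107/117 -3:104/114 -1.5:99/110 0:93/105 1.5:78/97 3:62/90 4.5:44/84 6:45/92 7.5:47/103 9:50/114 10.5:50/114 12:50/115 13.5:50/116 15:49/115 16.5:49/114 18:49/113 19.5:48/111 21:48/109 22.5:51/106 24:60/104 25.5:70/103 27:80/103 28.5:92/106 30:103/109 31.5:109/111 33:107/109 34.5:105/106 36:101/102
now 0 -36
[... 3526 characters left out ...]
10.5:46/80 12:48/83 13.5:49/84 15:49/86 16.5:49/83 18:49/83 19.5:48/84 21:51/88 22.5:53/90 24:55/89 25.5:63/89 27:71/89 28.5:81/89 30:91/96 31.5:101/103 33:107/108 34.5:106/107 36:104/105
f8 4 -36:73/80 -34.5:63/73 -33:56/73 -31.5:55/74 -30:56/75 -28.5:56/75 -27:57/76 -25.5:59/76 -24:60/76 -22.5:57/76 -21:54/75 -19.5:51/72 -18:48/65 -16.5:46/57 -15:46/57 -13.5:46/57 -12:50/62 -10.5:55/67 -9:57/70 -7.5:58/70 -6:61/72 -4.5:62/73 -3:62/73 -1.5:60/72 0:55/68 1.5:51/63 3:48/59 4.5:46/55 6:45/54 7.5:45/55 9:45/55 10.5:49/63 12:52/68 13.5:54/69 15:54/70 16.5:54/70 18:53/67 19.5:53/66 21:55/70 22.5:57/74 24:61/79 25.5:67/81 27:74/81 28.5:84/89 30:94/98 31.5:105/106 33:106/107 34.5:105/106 36:104/105
```

```bash
python3 -m handwheel '[[[0,0,0,-0.0005,0.05],[0,0,0,-0.0005,0.05],[0,0,0,-0.0005,0.06],[0,0,0,0,0],[0,0,0,0,0],[0,0,0,0,0],[0,0,0,0,0],[0,0,0,0,0]]]' 100
python3 -m handwheel '[[[0,0,0,0,0],[0,0,0,0,0],[0,0,0,0,0],[0,0,0,0,0],[0,0,0,0,0],[0,0,0,0,0],[0,0,0,0,0],[0,0,0,0,0]]]' 100
python3 - <<'E'
from prof2 import *
import pickle
print(manip.read_state()["q"][5],manip.read_state()["wrist_torque"])
f=manip.grab_frame("scene");pickle.dump(f,open("f11.pkl","wb"));pr(f,[487,9,104],.188,"now")
E
```

```text
time: 27.3
tool_pos: [513.3, -122.7, 87.0]
eef_rot: [-0.334, 0.943, -0.002, 0.001]
force: [-0.1, -12.8, 16.8]
opening: 0.134
grip_force: 103.6
time: 28.3
tool_pos: [513.3, -122.8, 87.0]
eef_rot: [-0.334, 0.943, -0.002, 0.001]
force: [-0.7, -12.6, 15.6]
opening: 0.133
grip_force: 103.6
-0.9689243537261649 [-2.945681    0.68187164  0.21668696]
now -4 -36:11/12 -34.5:11/12 -33:10/11 -31.5:12/13 -30:14/16 -28.5:15/17 -27:17/20 -25.5:19/27 -24:20/33 -22.5:22/42 -21:25/52 -19.5:28/62 -18:30/71 -16.5:34/78 -15:43/90 -13.5:55/102 -12:68/113 -10.5:82/118 -9:92/118 -7.5:102/118 -6:105/118 -4.5:104/118 -3:100/116 -1.5:86/110 0:73/103 1.5:62/96 3:48/89 4.5:39/85 6:36/86 7.5:41/97 9:45/107 10.5:49/115 12:50/116 13.5:50/117 15:50/117 16.5:50/116 18:49/116 19.5:49/114 21:49/113 22.5:49/112 24:53/109 25.5:61/105 27:71/102 28.5:83/102 30:94/105 31.5:103/108 33:106/109 34.5:105/108 36:103/105
now -2 -36:12/12 -34.5:12/12 -33:13/13 -31.5:13/14 -30:15/14 -28.5:17/17 -27:19/21 -25.5:21/25 -24:23/29 -22.5:25/37 -21:27/45 -19.5:27/51 -18:27/56 -16.5:31/66 -15:40/81 -13.5:52/98 -12:65/109 -10.5:79/114 -9:96
[... 1206 characters left out ...]
5:55/91 12:58/95 13.5:58/96 15:57/96 16.5:54/93 18:52/91 19.5:50/90 21:50/90 22.5:51/89 24:53/88 25.5:62/91 27:72/93 28.5:85/93 30:95/101 31.5:102/106 33:106/109 34.5:106/108 36:105/107
now 4 -36:17/18 -34.5:14/15 -33:14/15 -31.5:15/16 -30:16/18 -28.5:19/21 -27:24/26 -25.5:29/30 -24:34/36 -22.5:39/41 -21:43/46 -19.5:46/50 -18:49/54 -16.5:50/57 -15:48/58 -13.5:48/60 -12:50/67 -10.5:54/72 -9:57/75 -7.5:61/77 -6:65/80 -4.5:66/82 -3:66/83 -1.5:66/81 0:63/74 1.5:55/66 3:53/62 4.5:50/59 6:49/59 7.5:50/63 9:52/66 10.5:56/74 12:60/79 13.5:64/82 15:66/83 16.5:64/81 18:60/77 19.5:56/74 21:56/74 22.5:57/74 24:61/78 25.5:69/83 27:78/86 28.5:88/93 30:97/102 31.5:107/110 33:108/111 34.5:107/109 36:105/107
```

```bash
python3 -c "
from bench import manip
print(manip.close_job())"
```

```text
the job is handed in; nothing more can be done
None
```

I handed the job in at about 28 s: the level is in its pocket, the lever is shut, and the knob is still gripped with the shelf pressed down at about 15 N. The scene camera puts the bubble within about 1 mm of centre, but the view was partly blocked and I did not take a last look at the lever or the other things on the desk.

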